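# Fetch the filter cassette from behind the lens canisters

### The job

Fetch the black filter cassette for the microscope: first stand both lens canisters on the green mat, then lift the cassette out from behind where they stood and seat it flat in the grey dock, upright between its lips, and only then put each canister back in the tray, centred on the disc of its own colour. Keep everything upright, set things down rather than dropping them, and leave the lens cap, the amber bottle and the small copper tin where they are.

Things in the scene. Friction and masses are not known exactly. Their poses are not given: they have to be found in the camera images.
- red_can_center (a point): lens canister: white upright cylinder, red band and red lid, diameter 56 mm, height 70 mm, about 0.2 kg. Starts on the red-ringed disc in the tray, in front of the cassette: 38 mm of air to the other canister, about 8 mm to the cassette; grip it across its diameter, fingers along the line of the two discs. Point: its centre, 35 mm above its underside; z up. Its yaw means nothing
- blue_can_center (a point): lens canister: white upright cylinder, blue band and blue lid, diameter 56 mm, height 70 mm, about 0.2 kg. Starts on the blue-ringed disc in the tray, in front of the cassette: 38 mm of air to the other canister, about 8 mm to the cassette; grip it across its diameter, fingers along the line of the two discs. Point: its centre, 35 mm above its underside; z up. Its yaw means nothing
- cassette_center (a point): filter cassette: upright black block, yellow top, two round windows in each long face; 26 mm thick (x), 90 mm long (y), 48 mm high, about 0.18 kg. Stands in the tray behind the canisters, long side to them, 50 mm of free floor behind it; grip from above across its thickness at mid-length. Point: its centre, 24 mm above its underside; end for end it is equally good
- red_disc: the red canister's place: flat painted mark, white with a red ring, 72 mm across, on the tray floor. Origin: its centre, on the tray floor, 6 mm above the table. The discs are 94 mm apart along y (either may be left); x points to the cassette behind. The fixed aluminium tray, 170 mm (x) by 200 mm (y), has a rim 10 mm above the table; its centre is 37 mm along +x from the line of discs
- blue_disc: the blue canister's place: flat painted mark, white with a blue ring, 72 mm across, on the tray floor. Origin: its centre, on the tray floor, 6 mm above the table. The discs are 94 mm apart along y (either may be left); x points to the cassette behind. The fixed aluminium tray, 170 mm (x) by 200 mm (y), has a rim 10 mm above the table; its centre is 37 mm along +x from the line of discs
- dock: grey fixed dock, 60 mm (x) by 118 mm (y); orange flat top 20 mm above the table, framed by dark lips 10 mm high: end walls and corner lips. Inside the lips 42 mm (x) by 106 mm (y), 8 mm more than the cassette on every side; the middle 70 mm of each long side has no lip (room for fingers). Origin: under its centre, at table height; a seated cassette has its centre 44 mm above it
- mat: side area: a green rectangular mat fixed to the table, 120 mm (x) by 200 mm (y), 4 mm thick, empty at the start. Origin under its centre at table height; a canister standing on it has its centre 39 mm above the table
- lens_cap_center (a point): black lens cap with a grey centre lying in a rear corner of the tray, 34 mm in diameter, 12 mm high, loose; a bystander. The point is its centre
- amber_bottle_center (a point): small amber bottle with a black cap standing in the other rear corner of the tray, 22 mm in diameter, 50 mm high, loose; a bystander. The point is its centre, half-way up
- tin_center (a point): small round copper tin with a white band standing by an end of the dock, 40 mm in diameter, 22 mm high, loose; a bystander. The point is its centre
Things that resemble listed ones, but are neither listed nor needed, are in the scene too. Of the things like the part that bears red_can_center, leave any that is pink; of the rest the smaller one is meant.

How it is judged:
On the way, in this order (a step that is already met when the one before it is completed fails the run):
1. both canisters stand on the green mat, released (x of red_can_center in the frame of mat between -0.05 and 0.05 m and y of red_can_center in the frame of mat between -0.09 and 0.09 m and angle between each of red_can_center, blue_can_center's own z axis and vertical below 0.1 rad and height (world z) of each of red_can_center, blue_can_center below 0.043 m and contact force between the fingers and red_can below 0.05 N and linear speed of each of red_can, blue_can below 0.02 m/s and x of blue_can_center in the frame of mat between -0.05 and 0.05 m and y of blue_can_center in the frame of mat between -0.09 and 0.09 m and contact force between the fingers and blue_can below 0.05 N), for 0.2 s.
2. the cassette is seated in the dock and released, both canisters still on the mat (x of cassette_center in the frame of dock between -0.011 and 0.011 m and y of cassette_center in the frame of dock between -0.011 and 0.011 m and z of cassette_center in the frame of dock between 0.04 and 0.048 m and angle between each of cassette_center, red_can_center, blue_can_center's own z axis and vertical below 0.1 rad and angle between the y axis of cassette_center and the y axis of dock, either way round below 0.3 rad and contact force between the fingers and cassette below 0.05 N and linear speed of cassette below 0.02 m/s and x of red_can_center in the frame of mat between -0.05 and 0.05 m and y of red_can_center in the frame of mat between -0.09 and 0.09 m and height (world z) of each of red_can_center, blue_can_center below 0.043 m and x of blue_can_center in the frame of mat between -0.05 and 0.05 m and y of blue_can_center in the frame of mat between -0.09 and 0.09 m), for 0.2 s.
At the end, for the whole second after the job is handed in: The cassette stands upright in the dock, flat on its top, inside the lips (centre within 11 mm of the dock's centre each way, either way round); each canister stands upright in the tray, its axis within 14 mm of the centre of the disc of its own colour; all are released and at rest (x of cassette_center in the frame of dock between -0.011 and 0.011 m and y of cassette_center in the frame of dock between -0.011 and 0.011 m and z of cassette_center in the frame of dock between 0.04 and 0.048 m and angle between each of cassette_center, red_can_center, blue_can_center's own z axis and vertical below 0.1 rad and angle between the y axis of cassette_center and the y axis of dock, either way round below 0.3 rad and contact force between the fingers and cassette below 0.05 N and linear speed of each of cassette, red_can, blue_can below 0.02 m/s and horizontal distance between red_can_center and red_disc below 0.014 m and height (world z) of each of red_can_center, blue_can_center below 0.046 m and contact force between the fingers and red_can below 0.05 N and horizontal distance between blue_can_center and blue_disc below 0.014 m and contact force between the fingers and blue_can below 0.05 N); the robot touches nothing.
It fails at once if the lens cap, the amber bottle or the tin is shifted by more than 25 mm or tipped over (distance of any of lens_cap_center, amber_bottle_center, tin_center from where it was at the start of the episode above 0.025 m or angle between any of lens_cap_center, amber_bottle_center, tin_center's own z axis and vertical above 0.6 rad).
It fails at once if a canister or the cassette is tipped over (angle between any of red_can_center, blue_can_center, cassette_center's own z axis and vertical above 0.7 rad).
It fails at once if a canister or the cassette is dropped (falls free by more than about 20 mm) ((contact force between the fingers and red_can below 0.01 N and linear speed of red_can above 0.65 m/s) or (contact force between the fingers and blue_can below 0.01 N and linear speed of blue_can above 0.65 m/s) or (contact force between the fingers and cassette below 0.01 N and linear speed of cassette above 0.65 m/s)).
It also fails if it takes over 125 s, if anything falls off the work surface, if the arm or the gripper's body presses on something with over 40 N, if the wrist force passes 120 N, or if a joint passes its speed limit or range.

### The arm

A 6-joint arm with a two-finger parallel gripper is mounted at the origin on the work surface. World frame = base frame: x ahead of the robot, y to its left, z up, the work surface at z = 0. Lengths are in m, angles in rad, forces in N, time in s.
With the tool pointing down it reaches from about 0.35 to 0.975 m from the base axis. Payload 7.1 kg.
Tool frame: the origin (TCP) lies midway between the tips of the shut fingers; the grasp point (between the pads) lies 19 mm behind it; x points along the fingers, z is the direction in which the jaws open and shut, and the axes are right-handed (so a half turn about x gives the same grasp; the last joint's range is limited). The gripper opens to 88 mm and grips with 3 to 60 N. Pads are 20 mm wide; open, the fingers measure 115 mm over their backs; the gripper's body (75 mm by 178 mm) begins 61 mm behind the grasp point.
Start: joints at [-1.263, 0.423, 1.63, -0, 1.089, -0.019], TCP at [0.201, -0.592, 0.223] pointing down, gripper open.
Joint ranges: [-3, 3], [-0.9, 2.11], [0.09, 2.58], [-1.31, 4.45], [0.11, 2.69], [-2.54, 2.54]. Speed limits (rad/s): [2.39, 2.39, 3.01, 3.14, 3.14, 3.14].

### API

Orientations are given as a unit quaternion [x, y, z, w].
In Python, from rig import goto, move_l, move_j, command_gripper, wait, ik, get_image, get_calibration, Unreachable, sign_off, spot_in, get_time_s, get_joint_positions, get_dq, get_joint_efforts, get_position, get_tool_rot, get_contact_force, get_ft_torque, get_grip_width gives the robot as it stands. Calls block until the motion is done:
- goto(position, orientation): joint-space move of the TCP to a pose.
- move_l(position, ori=None, speed=0.15, threshold=None): straight line of the TCP; ori=None keeps the orientation; speed is the mean speed in m/s. With threshold (N) it stops when the force on the tool has changed by that much, and returns True; else False.
- move_j(angles): joint-space move.
- command_gripper(opening, grip_force=None): finger opening in m; grip_force is the grip in N (None keeps the last); returns when the fingers have stopped.
- wait(seconds).
- ik(position, orientation): joint angles nearest the present ones, or None.
- get_image(name): name is "side" or "top" or "wrist"; returns the picture (480x640x3 uint8, red, green, blue); there is no depth.
- get_calibration(name): a dict with "fx", "fy", "cx", "cy" (pixels), "camera_from_world" (4x4, takes a point from world to camera coordinates). Camera axes: x right, y down, z forward; pixel columns grow to the right and rows downward; lengths in m; the calibration is good to about 2 mm. A picture is of the moment at which its call begins: read the wrist's pose just before it. get_calibration takes no time and is no camera call; for the wrist camera it gives the pose at the moment of the call.
A pose or a line that the arm cannot do raises Unreachable and nothing moves.
- sign_off(): hands the job in, once; it reports no verdict.
Trained networks look in the newest picture that a camera, given by its name, has taken for a name from the list of things; names that differ only in an ending like _2 or _b are one class to them, and where a whole thing is asked for, a point or a joint stands for the part that bears it (a point fixed in the world has none). Each returns a list of dicts, best first, with "p" (0 to 1); they miss things now and then, are a little off and sometimes report something else, mostly with a low value. They report only what shows in the picture. A call takes as long as a camera call. They do not tell look-alikes from the thing itself.
- spot_in(thing, camera): "box" ([centre column, centre row, width, height] in pixels, round what is visible of it).
Readings, each from a call of its own:
- get_time_s(): time.
- get_joint_positions(): joint angles.
- get_dq(): joint speeds.
- get_joint_efforts(): joint torques, N m.
- get_position(): TCP position.
- get_tool_rot(): TCP orientation.
- get_contact_force(): force on the tool from outside, world axes, zero at the start.
- get_ft_torque(): the same for the moment, N m.
- get_grip_width(): finger opening in m.
Only numpy, scipy, OpenCV 4.12 (cv2) and the standard library are available. Lean on these libraries where they do the work, as an engineer would, in place of code of your own. Each camera call takes 0.05 s, during which the arm holds its last target. There are 200 camera calls.

## Working session

There is one attempt and no reset: what is moved stays moved. The work goes in short steps, each a Python script; the robot and the scene stay as the last script left them, time stands still between calls to the robot, and variables do not carry over. Pictures are saved under pics/ and viewed, about 12 in all and at most 16, crops included, and the job is handed in when it is done.

```bash
mkdir -p pics; ls
python3 - <<'E'
from rig import *
import cv2
for n in ("top","side"):
    cv2.imwrite(f"pics/{n}0.png",get_image(n)[:,:,::-1])
    c=get_calibration(n);print(n,c)
    for t in ["red_can_center","blue_can_center","cassette_center","red_disc","dock","mat","lens_cap_center","amber_bottle_center","tin_center"]:
        print(t,[(round(d["p"],2),[round(x) for x in d["box"]]) for d in spot_in(t,n)])
print(get_tool_rot(),get_time_s())
E
```

```text
pics
top {'fx': 456.2362867774393, 'fy': 456.2362867774393, 'cx': 317.8963751937, 'cy': 237.2793494735473, 'camera_from_world': array([[ 0.01570469, -0.99974208,  0.01640519, -0.04213354],
       [-0.99106387, -0.01773775, -0.13220358,  0.47005265],
       [ 0.13246047, -0.01418238, -0.99108682,  0.83622705],
       [ 0.        ,  0.        ,  0.        ,  1.        ]])}
red_can_center [(0.97, [518, 299, 61, 44]), (0.58, [431, 303, 59, 47])]
blue_can_center [(0.86, [469, 237, 44, 35])]
cassette_center [(0.57, [444, 212, 50, 20])]
red_disc [(0.63, [417, 240, 32, 35])]
dock [(0.64, [156, 218, 70, 39]), (0.41, [424, 238, 38, 30])]
mat [(0.82, [299, 200, 103, 62])]
lens_cap_center [(0.5, [402, 191, 21, 20])]
amber_bottle_center [(0.73, [156, 218, 69, 42]), (0.72, [201, 203, 22, 23]), (0.55, [480, 191, 18, 11]), (0.48, [401, 193, 18, 18])]
tin_center [(0.89, [203, 201, 24, 25])]
side {'fx': 454.12872957692883, 'fy': 454.12872957692883, 'cx': 321.391510541294, 'cy': 240.45772741146226, 'camera_from_world': array([[-0.77188423, -0.63552858, -0.01726748,  0.34259676],
       [-0.41115628,  0.51971944, -0.74889399,  0.26124793],
       [ 0.48491778, -0.57095983, -0.66246481,  0.77651673],
       [ 0.        ,  0.        ,  0.        ,  1.        ]])}
red_can_center [(0.93, [374, 207, 27, 40]), (0.87, [418, 220, 35, 55]), (0.78, [448, 186, 39, 48])]
blue_can_center [(0.85, [394, 189, 21, 37])]
cassette_center [(0.7, [363, 196, 25, 34])]
red_disc [(0.74, [395, 203, 21, 11])]
dock [(0.89, [200, 343, 67, 64]), (0.27, [284, 258, 91, 69])]
mat [(0.62, [282, 259, 90, 70])]
lens_cap_center [(0.66, [332, 209, 13, 14])]
amber_bottle_center [(0.55, [367, 174, 8, 15])]
tin_center [(0.67, [228, 305, 21, 27])]
[ 0.41199678  0.57470162 -0.41198709  0.57466802] 1.0
```

View pics/top0.png

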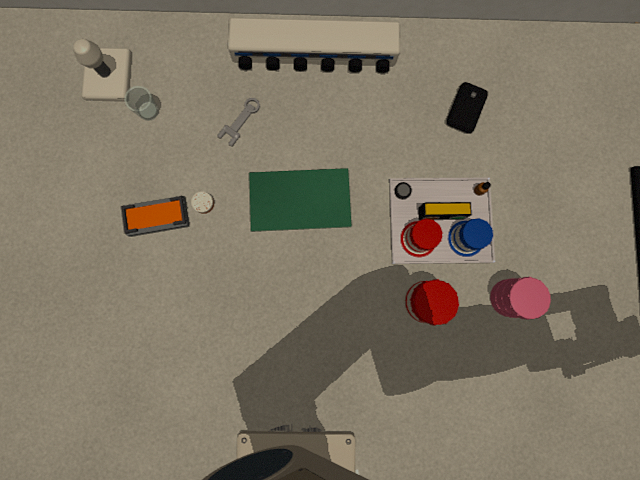

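View pics/side0.png

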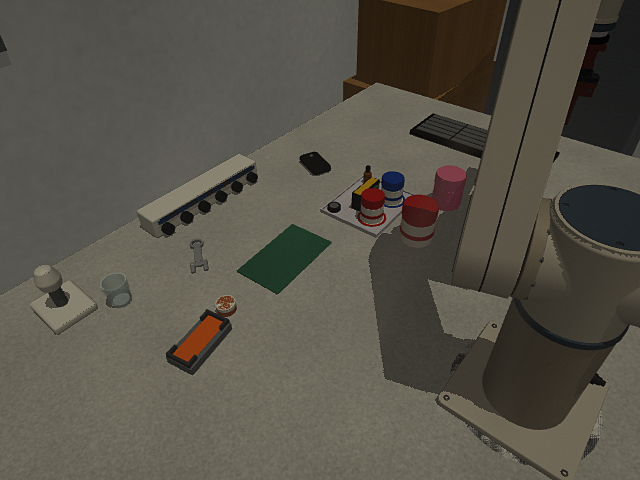

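Candidates for the red can are the small red can in the tray (top 426,236), a big red can (435,302) and a pink one (525,298). I choose the one in the tray. Next I measure by colour masks in the top picture.

```bash
cat > h.py <<'E'
from rig import *
import numpy as np, cv2
from scipy.spatial.transform import Rotation as R
def ray(c,px,z):
    T=np.linalg.inv(c["camera_from_world"])
    d=T[:3,:3]@[(px[0]-c["cx"])/c["fx"],(px[1]-c["cy"])/c["fy"],1]
    return (T[:3,3]+d*(z-T[2,3])/d[2])[:2]
def proj(c,p):
    q=c["camera_from_world"]@np.r_[p,1]
    return np.array([c["cx"]+c["fx"]*q[0]/q[2],c["cy"]+c["fy"]*q[1]/q[2]])
RNG={"red":((0,150,60),(5,255,255)),"blue":((105,150,60),(125,255,255)),"yellow":((22,150,100),(32,255,255)),
 "orange":((5,200,100),(14,255,255)),"green":((60,80,30),(90,255,255))}
def blob(img,col,c,z,roi=None):
    """minAreaRect of the largest blob of col, in world at height z -> centre,size,long-axis yaw"""
    m=cv2.inRange(cv2.cvtColor(img,cv2.COLOR_RGB2HSV),*RNG[col])
    if col=="red": m|=cv2.inRange(cv2.cvtColor(img,cv2.COLOR_RGB2HSV),(175,150,60),(180,255,255))
    if roi: k=np.zeros_like(m);k[roi[1]:roi[3],roi[0]:roi[2]]=1;m*=k
    cs,_=cv2.findContours(m,cv2.RETR_EXTERNAL,cv2.CHAIN_APPROX_NONE)
    b=max(cs,key=cv2.contourArea)[:,0]
    w=np.array([ray(c,p,z) for p in b])
    ctr,s,a=cv2.minAreaRect((w*1000).astype(np.float32))
    a=np.deg2rad(a if s[0]>s[1] else a+90)
    return np.array(ctr)/1000,np.array(s),(a+np.pi/2)%np.pi-np.pi/2 if 0 else a%np.pi
def down(yaw):
    """tool down, jaws opening along direction yaw"""
    z=[np.cos(yaw),np.sin(yaw),0];x=[0,0,-1]
    return R.from_matrix(np.c_[x,np.cross(z,x),z]).as_quat()
E
python3 - <<'E'
from h import *
c=get_calibration("top");im=cv2.imread("pics/top0.png")[:,:,::-1].copy()
for n,col,z,roi in [("mat","green",.004,None),("dock","orange",.02,(110,180,190,250)),("cass","yellow",.054,(400,190,490,230)),("redring","red",.006,(392,200,445,262)),("bluering","blue",.006,(445,200,495,262))]:
    print(n,*blob(im,col,c,z,roi))
for n,p,z in [("redlid",(427,235),.076),("bluelid",(478,235),.076),("bigred",(439,302),.1),("bigred0",(439,302),.05),("cap",(403,190),.018),("bottle",(485,187),.056),("tin",(202,202),.022),
  ("t1",(390,180),.01),("t2",(490,179),.01),("t3",(494,263),.01),("t4",(391,264),.01)]:
    print(n,ray(c,p,z))
print(R.from_quat(get_tool_rot()).as_matrix())
E
```

```text
mat [0.55040247 0.0030127 ] [118.13092804 197.27992249] 1.6353032649159847
dock [0.51015335 0.28345599] [ 41.75643158 104.09597778] 1.7644291770162688
cass [ 0.52667554 -0.27568802] [19.51241302 83.64539337] 1.6148100613966891
redring [ 0.47749716 -0.23794878] [70.17674255 83.77206421] 1.8559251389011946
bluering [ 0.48360541 -0.3332482 ] [69.51075745 88.30387878] 2.2141243668375146
redlid [ 0.47245929 -0.2312381 ]
bluelid [ 0.47413078 -0.32419554]
bigred [ 0.35262845 -0.24399625]
bigred0 [ 0.35243148 -0.25802283]
cap [ 0.56922744 -0.20020184]
bottle [ 0.568786   -0.34772634]
tin [0.53681985 0.19096797]
t1 [ 0.59101974 -0.17609134]
t2 [ 0.59707745 -0.37624381]
t3 [ 0.42918434 -0.37829293]
t4 [ 0.42382992 -0.17715943]
[[-3.06409852e-05  9.47062050e-01  3.21050577e-01]
 [ 3.88229890e-05  3.21050578e-01 -9.47062049e-01]
 [-9.99999999e-01 -1.65547712e-05 -4.66050856e-05]]
```

Run:
```python
from h import *
goto([.48,-.276,.30],down(-1.54))
print(get_joint_positions())
c=get_calibration("wrist");im=get_image("wrist");cv2.imwrite("pics/w1.png",im[:,:,::-1])
print(np.linalg.inv(c["camera_from_world"])[:3,3])
for t in ["red_can_center","blue_can_center","cassette_center","lens_cap_center"]:
    print(t,[(round(d["p"],2),[round(x) for x in d["box"]]) for d in spot_in(t,"wrist")])
```

```text
[-5.44410804e-01  2.35391190e-01  1.71229485e+00 -2.58084167e-04
  1.19417987e+00  9.96205382e-01]
[ 0.55055    -0.27465234  0.46209251]
red_can_center [(0.93, [276, 219, 52, 59]), (0.85, [420, 310, 70, 83]), (0.74, [282, 314, 73, 78])]
blue_can_center [(0.91, [361, 217, 57, 58])]
cassette_center [(0.93, [316, 168, 86, 29])]
lens_cap_center [(0.78, [254, 127, 34, 28])]
```

View pics/w1.png

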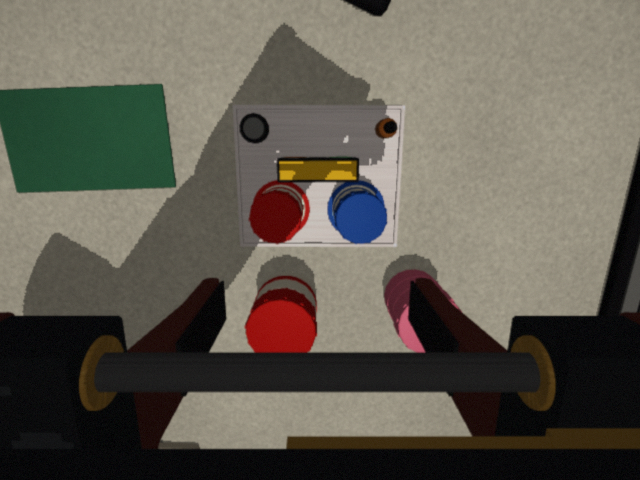

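Run:
```python
from h import *
c=get_calibration("wrist");im=cv2.imread("pics/w1.png")[:,:,::-1].copy()
print("cass",*blob(im,"yellow",c,.054,(250,140,380,190)))
t=[ray(c,p,.01) for p in [(235,104),(404,107),(397,246),(240,244)]]
print("tray",t,np.mean(t,0),[np.linalg.norm(t[i]-t[i-1]) for i in range(4)])
# lids: brightest-saturation ellipse, bottom half in image is lid edge; fit circles to model by projecting
hsv=cv2.cvtColor(im,cv2.COLOR_RGB2HSV)
for n,p in [("red",(276,217)),("blue",(360,217))]:
    lo,hi=((170,360)) if 0 else (None,None)
    rng=[((0,150,60),(6,255,255)),((174,150,60),(180,255,255))] if n=="red" else [((105,150,60),(125,255,255))]
    m=sum(cv2.inRange(hsv,*r) for r in rng)
    k=np.zeros_like(m);cv2.circle(k,p,38,255,-1);m&=k
    # opening removes the thin ring, keeps the lid
    m=cv2.morphologyEx(m,cv2.MORPH_OPEN,cv2.getStructuringElement(cv2.MORPH_ELLIPSE,(25,25)))
    cs,_=cv2.findContours(m,cv2.RETR_EXTERNAL,cv2.CHAIN_APPROX_NONE);b=max(cs,key=cv2.contourArea)[:,0]
    w=np.array([ray(c,q,.076) for q in b],np.float32)
    print(n,cv2.minEnclosingCircle(w),w.min(0),w.max(0))
```

```text
cass [ 0.52612982 -0.27557294] [19.32360649 83.42364502] 1.6006080516428662
tray [array([ 0.59575113, -0.17834107]), array([ 0.59831021, -0.37437305]), array([ 0.43125079, -0.38070819]), array([ 0.42789675, -0.18001326])] [ 0.51330222 -0.27835889] [np.float64(0.16786270984896615), np.float64(0.19604867861404016), np.float64(0.16717949638880747), np.float64(0.20072295504533985)]
red ((0.4775886535644531, -0.23208998143672943), 0.028696279972791672) [ 0.44913307 -0.25981113] [ 0.5056286  -0.20519409]
blue ((0.47955259680747986, -0.3227795958518982), 0.02847880870103836) [ 0.45186806 -0.35013765] [ 0.5053103 -0.2950985]
```

```bash
cat >> h.py <<'E'
def pick(xy,z,yaw,opening,force):
    q=down(yaw);command_gripper(opening)
    goto([*xy,.17],q);move_l([*xy,z],speed=.12)
    command_gripper(0,force);print("grip",get_grip_width(),get_contact_force())
    move_l([*xy,z+.02],speed=.05);move_l([*xy,.19],speed=.15);print("held",get_grip_width(),get_contact_force())
def place(xy,z,yaw,opening):
    q=down(yaw);goto([*xy,.19],q);move_l([*xy,z+.02],speed=.12)
    print("contact",move_l([*xy,z-.005],speed=.02,threshold=3),get_position())
    w=get_grip_width();command_gripper(w+.004);wait(.1);command_gripper(opening)
    move_l([*xy,.19],speed=.15);print("t",get_time_s())
E
python3 - <<'E'
from h import *
pick([.477,-.2315],.030,-1.545,.072,15)
place([.547,.053],.028,-1.51,.072)
cv2.imwrite("pics/t1.png",get_image("top")[:,:,::-1])
c=get_calibration("wrist");cv2.imwrite("pics/w2.png",get_image("wrist")[:,:,::-1])
E
```

```text
grip 0.05587576992354554 [-0.35612334 -0.3235608   4.51299714]
held 0.05602407661786452 [ 0.09260851  0.11082966 -2.11528421]
contact True [0.54693571 0.05299926 0.02818823]
t 12.7083
```

View pics/t1.png

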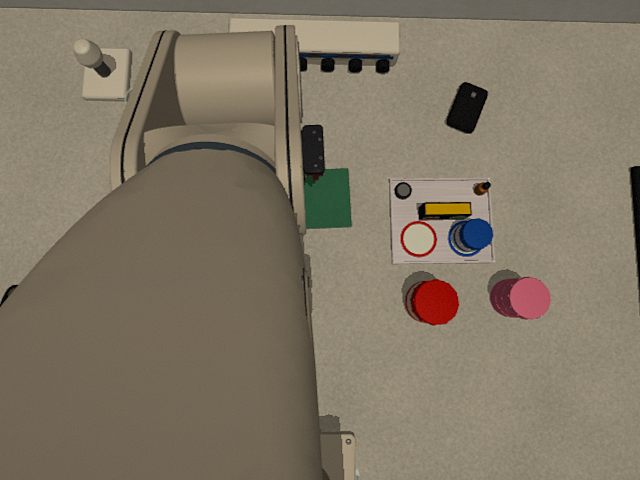

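The red disc is bare at (418,239) and the rest of the tray is undisturbed. The gripper hides the can on the mat. Now the blue can.

Run:
```python
from h import *
pick([.4775,-.3235],.030,-1.545,.072,15)
place([.553,-.047],.028,-1.51,.072)
goto([.46,-.276,.30],down(-1.54))
c=get_calibration("top");im=get_image("top");cw=get_calibration("wrist");iw=get_image("wrist")
cv2.imwrite("pics/t2.png",im[:,:,::-1])
cv2.imwrite("pics/w3.png",iw[:,:,::-1])
np.save("cw3.npy",cw["camera_from_world"])
print("mat boxes",[(t,[(round(d["p"],2),[round(x) for x in d["box"]]) for d in spot_in(t,"top")]) for t in ("red_can_center","blue_can_center")])
for col,roi in (("red",(392,200,445,262)),("blue",(445,200,495,262))): print("top",col,*blob(im,col,c,.006,roi))
for col,p,z in [("red",(.4745,-.230),.006),("blue",(.4767,-.324),.006),("yellow",(.526,-.2756),.054)]:
    u,v=proj(cw,[*p,z]).astype(int); print("w",col,*blob(iw,col,cw,z,(u-48,v-45,u+48,v+45)))
```

```text
grip 0.055670105924668055 [-1.13300223 -0.77472765  5.47898291]
held 0.05566587317771289 [-0.21757697 -0.182438   -2.12148854]
contact True [ 0.55289459 -0.04698256  0.02834002]
t 23.225
mat boxes [('red_can_center', [(0.86, [432, 302, 58, 46]), (0.74, [271, 198, 34, 30]), (0.68, [514, 299, 50, 43])]), ('blue_can_center', [(0.98, [324, 197, 32, 39])])]
top red [ 0.47540704 -0.23224478] [69.36785889 69.30188751] 0.017213305295321626
top blue [ 0.47319922 -0.32171487] [69.00749207 56.36510849] 0.8346618498739521
w red [ 0.47476825 -0.2309574 ] [69.21195984 69.57122803] 1.602768077104597
w blue [ 0.47752509 -0.32538846] [68.51222992 69.07336426] 2.4158739328502032
w yellow [ 0.52664307 -0.27611725] [16.69982147 81.92793274] 1.602748209506746
```

View pics/w3.png

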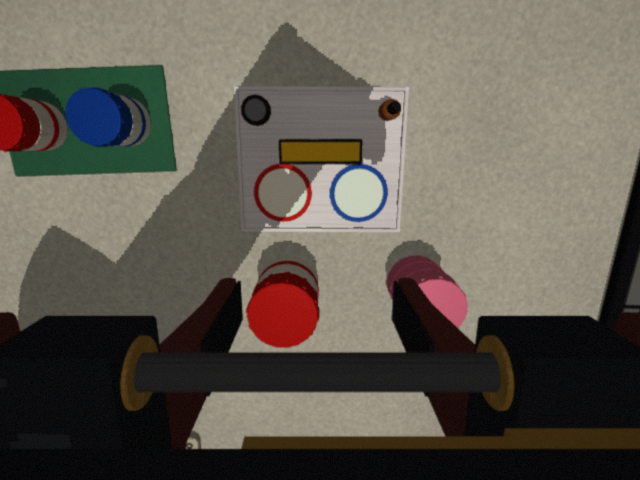

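View pics/t2.png

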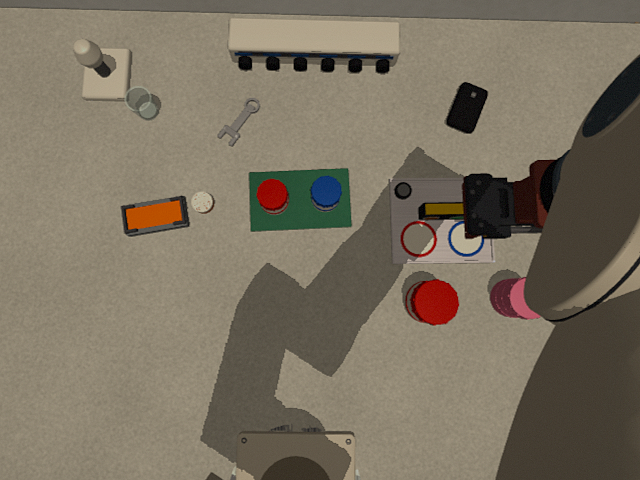

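Both canisters stand on the mat, with lids at (273,195) and (326,191) in the top picture. The bare discs measure 94.5 mm apart, as they should. I take a close look at the dock before picking the cassette.

Run:
```python
from h import *
goto([.43,.27,.30],down(1.764-np.pi))
cw=get_calibration("wrist");iw=get_image("wrist");cv2.imwrite("pics/w4.png",iw[:,:,::-1])
u,v=proj(cw,[.510,.2835,.02]).astype(int); print(u,v,*blob(iw,"orange",cw,.02,(u-90,v-70,u+90,v+70)))
for y in (.03,.03-np.pi): print(ik([.5263,-.276,.2],down(y)))
for y in (.193,.193-np.pi): print(ik([.51,.2835,.2],down(y)))
```

```text
317 138 [0.51020294 0.28210785] [ 40.09186554 104.43022156] 1.7630721133485485
[-5.03014466e-01  4.05109649e-01  1.71771735e+00 -4.44089210e-16
  1.01876565e+00 -5.33014466e-01]
None
[ 4.86952605e-01  3.89891501e-01  1.74188195e+00 -4.44089210e-16
  1.00981920e+00  2.93952605e-01]
None
```

View pics/w4.png

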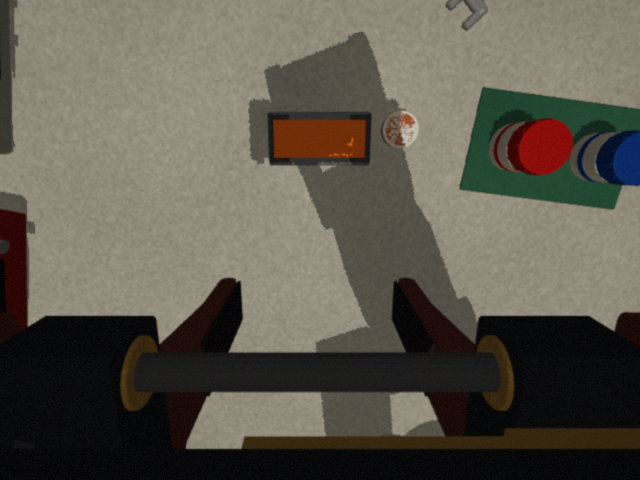

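The dock is at (320,138) and the tin at (401,129), clear of it. The wrist and top fits agree within 1.5 mm, so I transfer the cassette.

Run:
```python
from h import *
pick([.5263,-.276],.020,.031,.055,20)
place([.5102,.2828],.034,.193,.055)
goto([.43,.27,.30],down(1.764-np.pi))
cw=get_calibration("wrist");iw=get_image("wrist");cv2.imwrite("pics/w5.png",iw[:,:,::-1])
u,v=proj(cw,[.510,.2835,.068]).astype(int); print(u,v,*blob(iw,"yellow",cw,.068,(u-90,v-70,u+90,v+70)))
```

```text
grip 0.02590024834527738 [0.18927655 0.96866893 2.46290092]
held 0.025731179536747327 [-0.08387104  0.49679894 -1.99685027]
contact True [0.51009353 0.28275781 0.0339579 ]
t 39.1667
318 136 [0.51059674 0.28266412] [17.79294395 81.8225174 ] 1.7648688649122408
```

View pics/w5.png

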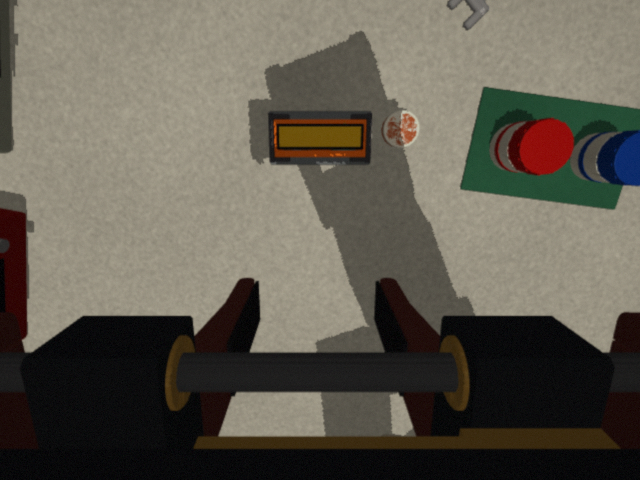

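The cassette is seated within the lips at (320,137), its fitted centre within 1 mm of the dock's. The canisters go back next.

Run:
```python
from h import *
pick([.553,-.047],.028,-1.51,.072,15)
place([.4773,-.3255],.030,-1.541,.072)
pick([.547,.053],.028,-1.51,.072,15)
place([.4747,-.231],.030,-1.541,.072)
goto([.40,-.276,.30],down(-1.541))
cw=get_calibration("wrist");iw=get_image("wrist");cv2.imwrite("pics/w6.png",iw[:,:,::-1])
hsv=cv2.cvtColor(iw,cv2.COLOR_RGB2HSV)
for n,p in [("red",(.4747,-.231)),("blue",(.4773,-.3255))]:
    rng=[((0,150,60),(6,255,255)),((174,150,60),(180,255,255))] if n=="red" else [((105,150,60),(125,255,255))]
    m=sum(cv2.inRange(hsv,*r) for r in rng);k=np.zeros_like(m)
    cv2.circle(k,tuple(int(x) for x in proj(cw,[*p,.076])),40,255,-1);m&=k
    m=cv2.morphologyEx(m,cv2.MORPH_OPEN,cv2.getStructuringElement(cv2.MORPH_ELLIPSE,(25,25)))
    cs,_=cv2.findContours(m,cv2.RETR_EXTERNAL,cv2.CHAIN_APPROX_NONE);b=max(cs,key=cv2.contourArea)[:,0]
    print(n,cv2.minEnclosingCircle(np.array([ray(cw,q,.076) for q in b],np.float32)))
```

```text
grip 0.05572941020353791 [-1.0628977   0.14551366  4.73276959]
held 0.05602974830141139 [-0.09469027  0.69750563 -3.11248626]
contact True [ 0.47721678 -0.32544501  0.03019137]
t 51.3
grip 0.055496836967632024 [-0.75620891  0.56320867  3.87708312]
held 0.0556448706855309 [-0.20474291 -1.01970431 -2.48712945]
contact True [ 0.47462957 -0.2309387   0.03017501]
t 61.75
red ((0.4721949100494385, -0.2341887652873993), 0.02993583306670189)
blue ((0.4759422838687897, -0.32431504130363464), 0.027991199865937233)
```

View pics/w6.png

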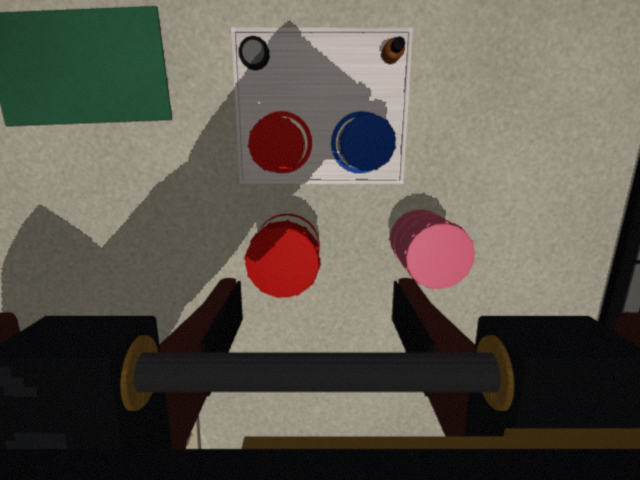

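The canisters stand on their own discs, with lids at (277,142) and (366,141). They measure about 2–4 mm off centre, against a 14 mm limit. The cap and bottle have not moved and the gripper is clear, so I hand in.

Run:
```python
from rig import *
print(get_time_s(),get_contact_force(),get_grip_width());sign_off()
```

```text
62.4167 [-0.25816128  0.3017121  -0.21450611] 0.07254056390042098
the job is handed in; nothing more can be done
```

The job is done and handed in at 62.4 s of the 125 s allowed. `sign_off()` reports no verdict, so the results below are my own checks.

I stood both canisters on the mat, seated the cassette in the dock, then put each canister back on the disc of its own colour.

- **Cassette:** its fitted centre is within 1 mm of the dock's, and it is aligned with the lips.
- **Blue canister:** it measured about 2 mm from the centre of its disc; the limit is 14 mm.
- **Red canister:** it measured about 4 mm from the centre of its disc. Its lid fit came out slightly too large (30 mm radius instead of 28), so this figure is less certain.
- **Bystanders:** the lens cap, bottle and tin looked unmoved in the pictures, but I did not measure their shift.

The gripper was clear of everything at hand-in. No check failed. The largest disagreement was about 1.5 mm, between the top and wrist camera fits of the dock, except for the blue disc: the arm partly hid it from the top camera, so I used the wrist fit.

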